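Raise the easel ledge to the blue rung

TASK

Raise the easel's picture ledge by its lift handle until the red gravity hook has ridden over the blue rung, then lower it gently, without letting it drop, so that the hook sits on the blue rung. Press the ledge down with about 10 N to prove that the hook holds, then let go and leave the rest of the table alone.

Things in the scene. Friction and masses are not known exactly. Their poses are not given: they have to be found in the camera images.
- easel: Wooden table-top display easel, fixed: two posts lean back 0.21 rad (tops 0.41 m above the table, leaning to the easel's +x); 280 mm sled feet, 26 mm wide and 22 mm high, at y = +-130 mm. Origin on the table under the feet of the posts; x points from its front (ledge and handle side) to its back, z up.
- rung_place (a point): Nominal centre of the blue rung, on a steel ladder strip between the posts: five round rungs 8 mm thick, 50 mm wide, 36 mm apart, all steel but the third from the bottom, blue with end collars. The strip is screwed on through slots and sits up to 11 mm above or below nominal, differently on every easel; this point does not show it.
- ledge (a joint): Travel of the picture ledge up the posts, m (its upward direction leans 0.21 rad from vertical to the easel's +x). 0: standing on its foot stops, with the hook below the lowest rung, as at the start. The hook sits on the rungs at nominally 0.036, 0.072, 0.108 (blue) and 0.144, all shifted together by up to 0.011 either way with the strip. Upper stop at 0.170.
- ledge_mid (a point): Top middle of the ledge, a 300 x 46 x 12 mm wooden shelf in front of the posts. Let go, it drops until the hook meets a rung or it lands on its stops. Ledge with hook weighs 4 to 6.5 N and drags about 1 N. Going up, each rung pushes the hook aside (mostly under 1 N) and it falls back once the ledge is 1 to 5 mm above its seat on that rung; it cannot come down past a rung again.
- handle (a point): Centre of the dark wooden lift handle that juts forward (easel -x) from the middle of the ledge and moves with it: a bar 62 mm long (along the easel's x, rising 0.21 rad to the front), 22 mm wide (along the easel's y) and 22 mm high, free at both sides and below.
- hook: Red gravity hook with a brass thumb weight, 14 mm wide, on a pin in the middle of the ledge's carriage. Origin on the pin; the flat underside of the nose that sits on a rung is 38 mm below it along the posts, the tip 18 mm behind it. Pitch about the easel's y axis: 0.21 rad when hooked, up to 0.7 more when a rung pushes it aside. Bears 22 N at most, the ledge's weight included.
- water_bottle: Clear water bottle with a blue cap, 64 mm across, 200 mm high, standing beside the easel; origin under its centre. Leave alone.
- ink_jar: Gold ink jar, 48 mm across, 52 mm high, standing in front of the easel; origin under its centre. Leave alone.
- paperweight: Dark wooden paperweight bar, 170 x 30 x 20 mm (x, y, z), lying beside the easel; origin under its centre. Leave alone.

How it is judged:
By the outcome, as a careful person would: the job done as asked, in the order asked, and still so for the second after the job is handed in, with the robot touching nothing.
It also fails if it takes over 51 s, if anything falls off the work surface, if the arm or the gripper's body presses on something with over 40 N, if the wrist force passes 120 N, or if a joint passes its speed limit or range.

ROBOT

A 7-joint arm with a two-finger parallel gripper is mounted at the origin on the work surface. World frame = base frame: x ahead of the robot, y to its left, z up, the work surface at z = 0. Lengths are in m, angles in rad, forces in N, time in s.
With the tool pointing down it reaches from about 0.425 to 0.875 m from the base axis. Payload 4.7 kg.
Tool frame: the origin (TCP) lies between the finger pads; the fingertips stand 14 mm ahead of it and the grasp point (between the pads) lies 5 mm behind it; z points along the fingers, y is the line along which they close (so a half turn about z gives the same grasp; the last joint's range is limited). The gripper opens to 87 mm and grips with 3 to 60 N. Pads are 19 mm wide; open, the fingers measure 117 mm over their backs; the gripper's body (75 mm by 190 mm) begins 51 mm behind the grasp point.
Start: joints at [1.319, 0.321, -0.07, 1.45, 0.023, 1.371, -0.057], TCP at [0.171, -0.627, 0.237] pointing down, gripper open.
Joint ranges: [-2.86, 2.86], [-0.3, 2.09], [-1.38, 1.24], [0.06, 2.45], [-1.56, 4.7], [0.09, 2.05], [-2.69, 2.69]. Speed limits (rad/s): [2.57, 2.57, 3.14, 3.14, 3.14, 3.14, 3.14].

INTERFACE

Orientations are given as a rotation vector (axis times angle).
In Python, from bench import ctrl gives the robot as it stands.
- The arm moves only by the tool step_arm, never from a script. Its argument "commands" is a list of rows, each an object with "travel": the shift along the tool's x, y, z in m, a list of three; "turn": the turn, a rotation vector about the tool's x, y, z in degrees, a list of three. A call has 1 to 5 rows; each row is the pose to reach, as a shift and turn from the pose commanded when the call began, along the tool's axes at that moment; what a row does not reach only later rows make up. A row lasts 1/10 s, in which the tool goes at most 50 mm and 8.59 degrees, less where a joint would pass 70% of its speed; a pose out of reach is approached as far as the arm can. A call with a gripper value outside its range is refused whole. "gripper" is the opening, from 0 (shut) to 1 (fully open), set as the call begins (left out, the last holds). The fingers move at their own pace and stop on an object; "force" is the grip in N (left out, the last holds). Time passes only in rows, so rows that repeat a pose let the fingers close. It gives the time, the measured TCP pose, the force, the opening and the grip force at its end, in the units of the state.
- ctrl.get_state(): the state, without advancing time (a new reading comes with each control period).
- ctrl.get_image(name): name is "scene" or "top"; returns the picture (480x640x3 uint8, red, green, blue); there is no depth.
- ctrl.camera_model(name): a dict with "fx", "fy", "cx", "cy" (pixels), "R" (3x3) and "t" (3): a world point X has camera coordinates R X + t. Camera axes: x right, y down, z forward; pixel columns grow to the right and rows downward; lengths in m; the calibration is good to about 2 mm. A picture is of the moment at which its call begins. camera_model takes no time and is no camera call.
- ctrl.close_job(): hands the job in; it is judged then, once.
The state is a dict: "time": time; "joint_positions": joint angles; "qd": joint speeds; "joint_torque": joint torques, N m; "position": TCP position; "tool_rot": TCP orientation; "ft_force": force on the tool from outside, world axes, zero at the start; "torque": the same for the moment, N m; "grip_width": opening from 0.0 (shut) to 1.0 (fully open); "grip_force": force on a finger pad.
Only numpy, scipy, OpenCV 4.12 (cv2) and the standard library are available. Lean on these libraries where they do the work, as an engineer would, in place of code of your own. Each camera call takes 0.05 s, during which the arm holds its last target. There are 200 camera calls.

## Working session

There is one attempt and no reset: what is moved stays moved. The work goes in short steps, Python scripts to look and compute and a tool call to move; the robot and the scene stay as the last step left them, time stands still between calls to the robot, and variables do not carry over. Pictures are saved under pics/ and viewed, at most 10 in all, crops included, and the job is handed in when it is done.

Besides the shell and the picture viewer there is one more tool, called after ">>>" as name(argument=value, ...) on one line, values as JSON. step_arm: Moves the arm, as the interface text tells. Its arguments: {"type":"object","properties":{"commands":{"type":"array"},"gripper":{"type":"number"},"force":{"type":"number"}},"required":["commands"]}

```bash
mkdir -p pics; python3 - <<'E'
from bench import ctrl
import cv2,numpy as np
for n in("scene","top"):
    cv2.imwrite(f"pics/{n}0.png",ctrl.get_image(n)[:,:,::-1])
    m=ctrl.camera_model(n);print(n,m["fx"],m["cx"],m["cy"],np.round(m["R"],3).tolist(),np.round(m["t"],3).tolist())
s=ctrl.get_state();print(s["time"],s["position"],s["tool_rot"],s["ft_force"],s["grip_width"])
E
```

```text
scene 443.5237915247095 322.3648214419776 249.81624411195492 [[-0.909, -0.417, -0.006], [-0.362, 0.795, -0.487], [0.208, -0.44, -0.874]] [0.553, 0.253, 0.802]
top 610.3948426298215 318.6482683929361 240.55947883026823 [[-0.008, -1.0, 0.0], [-0.99, 0.008, -0.143], [0.143, -0.001, -0.99]] [0.047, 0.625, 1.343]
0.1 [ 0.17057767 -0.62674658  0.23559344] [-3.11225613e+00 -4.16119795e-01  5.11634298e-04] [-0.61921545 -0.71376156 -0.81115518] 1.0014236661195408
```

View pics/scene0.png

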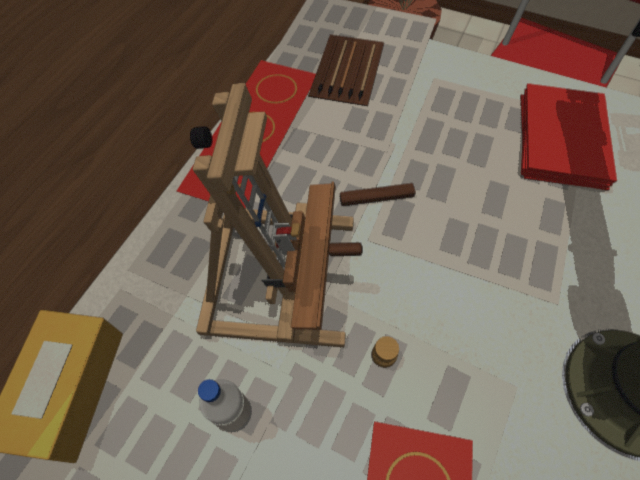

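View pics/top0.png

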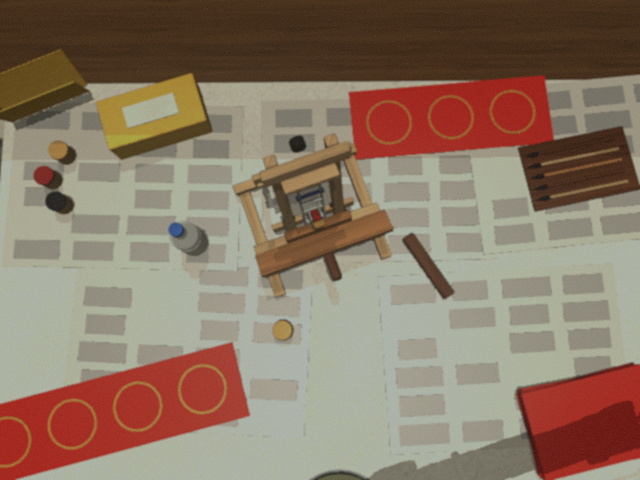

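The easel faces the robot, yawed by roughly 15°. The handle is near (345,249) in scene and (333,266) in top, and the jar is at (386,350) and (283,330). I'll enlarge both views around the handle.

```bash
python3 - <<'E'
import cv2,numpy as np
a=cv2.imread("pics/scene0.png")[170:360,190:430];b=cv2.imread("pics/top0.png")[130:310,220:460]
cv2.imwrite("pics/sc.png",cv2.resize(a,(720,570),interpolation=2));cv2.imwrite("pics/tc.png",cv2.resize(b,(720,540),interpolation=2))
E
```

```text
(no output)
```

View pics/sc.png

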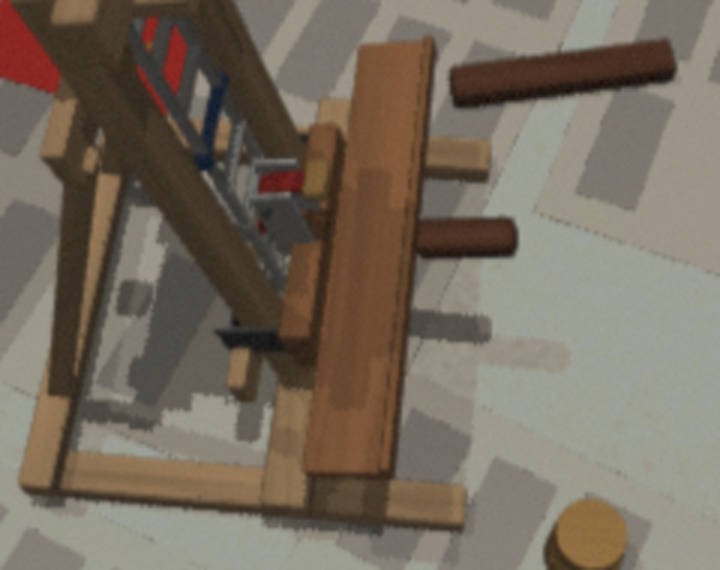

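View pics/tc.png

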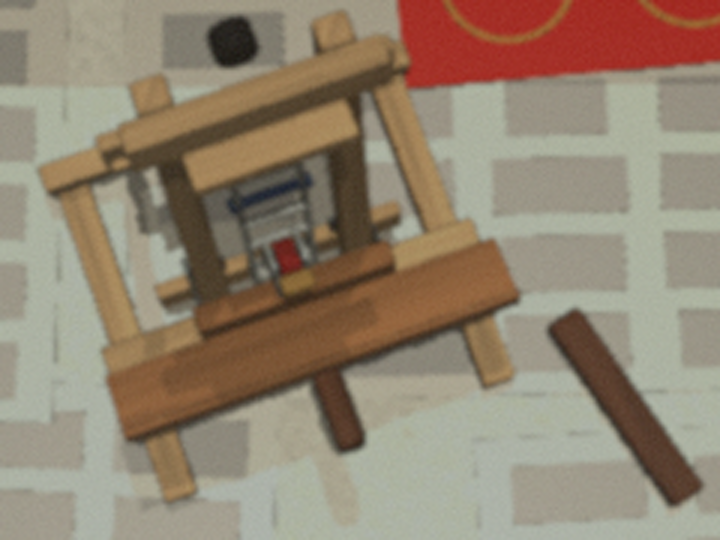

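The enlarged crops show the handle end at (514,236) in scene and (352,445) in top. Its root is at (418,237) and (329,374), and the ledge corners and feet are clear in both. I'll triangulate these points.

```bash
cat > h.py <<'E'
from bench import ctrl
import cv2,numpy as np
def P(n):
    m=ctrl.camera_model(n);K=np.array([[m["fx"],0,m["cx"]],[0,m["fy"],m["cy"]],[0,0,1]])
    return K@np.c_[m["R"],m["t"]]
def tri(s,t):
    X=cv2.triangulatePoints(P("scene"),P("top"),np.array(s,float).T,np.array(t,float).T);X=(X[:3]/X[3]).T
    for n,q in(("scene",s),("top",t)):
        p=np.c_[X,np.ones(len(X))]@P(n).T; print(n,"res",np.round(p[:,:2]/p[:,2:]-q,1).tolist())
    return X
S=lambda a:np.array(a)/3+[190,170]
T=lambda a:np.array(a)/3+[220,130]
def plane(n,q,z):
    A=P(n);H=np.c_[A[:,:2],A[:,2]*z+A[:,3]];p=np.linalg.inv(H)@[*q,1];return p[:2]/p[2]
E
python3 - <<'E'
from h import *
X=tri(S([(514,236),(418,237),(360,44),(426,40),(384,470),(305,470)]),T([(352,445),(329,374),(492,241),(518,293),(127,437),(108,373)]))
print(X.round(4))
d=X[1]-X[0];print("handle len,yaw,pitch",np.linalg.norm(d),np.degrees(np.arctan2(d[1],d[0])),d[2]/np.linalg.norm(d[:2]))
for a,b in((2,3),(3,4),(4,5),(5,2)):
    e=X[b]-X[a];print(np.linalg.norm(e),np.degrees(np.arctan2(e[1],e[0])))
m=X[2:].mean(0);print("ledge mid",m,"dir to handle",(X[0]+X[1])/2-m)
print("jar top",plane("top",(283,330),.052),plane("scene",(386,345),.052))
E
```

```text
scene res [[-0.6, -0.2], [0.5, 0.1], [0.4, 0.1], [0.1, 0.0], [0.6, 0.2], [-1.2, -0.3]]
top res [[0.0, 0.3], [-0.1, -0.2], [-0.1, -0.2], [-0.0, -0.0], [-0.0, -0.2], [0.1, 0.5]]
[[ 0.5309  0.0028  0.1349]
 [ 0.5843  0.0182  0.118 ]
 [ 0.6803 -0.1008  0.1167]
 [ 0.6408 -0.118   0.122 ]
 [ 0.5402  0.1622  0.1205]
 [ 0.5862  0.177   0.1066]]
handle len,yaw,pitch 0.058112343821555806 16.116610923039545 -0.30244665043446073
0.04345898530079127 -156.40239415072054
0.29774121076076226 109.74280594131824
0.050238118048592476 17.855980144323297
0.2934656722157748 -71.27894626575873
ledge mid [0.61187283 0.03011363 0.11642875] dir to handle [-0.0542537  -0.01961091  0.01002528]
jar top [0.42465398 0.1220565 ] [0.42742876 0.1216279 ]
```

```bash
cat >> h.py <<'E'
from scipy.spatial.transform import Rotation as Ro
yaw=np.radians(19.2);E=Ro.from_euler("z",yaw).as_matrix()
u=E@[np.sin(.21),0,np.cos(.21)];bx=E@[np.cos(.21),0,-np.sin(.21)];Rt=np.c_[bx,-E[:,1],-u]
G=np.array([.560,.0115,.125])
def go(p):
    s=ctrl.get_state();R=Ro.from_rotvec(s["tool_rot"]).as_matrix()
    print("t",s["time"],"travel",(R.T@(np.array(p)-s["position"])).round(4),"turn",np.degrees(Ro.from_matrix(R.T@Rt).as_rotvec()).round(2))
E
python3 -c "
from h import *
go(G-.005*u+.1*u);print(G+.095*u)"
```

```text
t 0.1 travel [ 0.5632 -0.5149  0.0185] turn [ -0.51 -12.02  -3.94]
[0.57870214 0.01801277 0.21791294]
```

>>> step_arm(commands=[{"travel": [0.563,-0.515,0.0],"turn": [-0.5,-12,-3.9]},{"travel": [0.563,-0.515,0.0],"turn": [-0.5,-12,-3.9]},{"travel": [0.563,-0.515,0.0],"turn": [-0.5,-12,-3.9]},{"travel": [0.563,-0.515,0.0],"turn": [-0.5,-12,-3.9]},{"travel": [0.563,-0.515,0.0],"turn": [-0.5,-12,-3.9]}], gripper=1.0)

```text
time: 0.6
position: [0.3052, -0.4137, 0.2362]
tool_rot: [3.046, 0.515, -0.321]
ft_force: [0.6, -0.3, 0.2]
grip_width: 1.001
grip_force: 0.0
```

```bash
python3 -c "
from h import *
go(G+.095*u);s=ctrl.get_state();print(s['position'],s['qd'])"
```

```text
t 0.6 travel [ 0.3951 -0.3179 -0.066 ] turn [ 0.06  0.   -0.03]
[ 0.30519014 -0.41371205  0.23616391] [-0.4855092  -0.27161064 -0.39103228  0.30167263 -0.10382612  0.12347803
 -0.8450473 ]
```

>>> step_arm(commands=[{"travel": [0.395,-0.318,-0.066],"turn": [0,0,0]},{"travel": [0.395,-0.318,-0.066],"turn": [0,0,0]},{"travel": [0.395,-0.318,-0.066],"turn": [0,0,0]},{"travel": [0.395,-0.318,-0.066],"turn": [0,0,0]},{"travel": [0.395,-0.318,-0.066],"turn": [0,0,0]}])

```text
time: 1.1
position: [0.4386, -0.203, 0.2275]
tool_rot: [3.045, 0.513, -0.32]
ft_force: [1.3, -1.2, 1.2]
grip_width: 1.0
grip_force: 0.0
```

```bash
python3 -c "
from h import *
go(G+.095*u);s=ctrl.get_state();print(s['position'],s['qd'])"
```

```text
t 1.1 travel [ 0.2023 -0.1629 -0.0336] turn [ 0.09 -0.01 -0.07]
[ 0.43864379 -0.20304571  0.22748972] [-0.56951772  0.25310621 -0.42594132 -0.20159375 -0.02370923  0.10873124
 -0.98021154]
```

>>> step_arm(commands=[{"travel": [0.202,-0.163,-0.034],"turn": [0,0,0]},{"travel": [0.202,-0.163,-0.034],"turn": [0,0,0]},{"travel": [0.202,-0.163,-0.034],"turn": [0,0,0]},{"travel": [0.202,-0.163,-0.034],"turn": [0,0,0]},{"travel": [0.202,-0.163,-0.034],"turn": [0,0,0]}])

```text
time: 1.6
position: [0.5723, 0.0077, 0.2187]
tool_rot: [3.046, 0.513, -0.321]
ft_force: [1.5, -0.7, 0.6]
grip_width: 1.002
grip_force: 0.0
```

>>> step_arm(commands=[{"travel": [0,0,0],"turn": [0,0,0]},{"travel": [0,0,0],"turn": [0,0,0]},{"travel": [0,0,0],"turn": [0,0,0]}])

```text
time: 1.9
position: [0.5713, 0.0047, 0.2187]
tool_rot: [3.045, 0.511, -0.322]
ft_force: [-0.2, 0.2, 0.7]
grip_width: 1.001
grip_force: 0.0
```

```bash
python3 -c "
from h import *
go(G-.005*u);s=ctrl.get_state();print(s['position'],s['qd'].round(3),s['ft_force'])
for n in('scene','top'): cv2.imwrite(f'pics/{n}1.png',ctrl.get_image(n)[:,:,::-1])
a=[cv2.imread('pics/scene1.png')[100:350,200:500],cv2.imread('pics/top1.png')[100:350,180:480]]
cv2.imwrite('pics/b1.png',cv2.resize(np.hstack(a),(800,333)))"
```

```text
t 1.9 travel [ 0.0113 -0.0103  0.0983] turn [ 0.11  0.06 -0.16]
[0.57128587 0.0047066  0.21865062] [ 0.02  -0.013  0.008  0.004 -0.003 -0.002 -0.002] [-0.17355164  0.19035594  0.73894558]
```

View pics/b1.png

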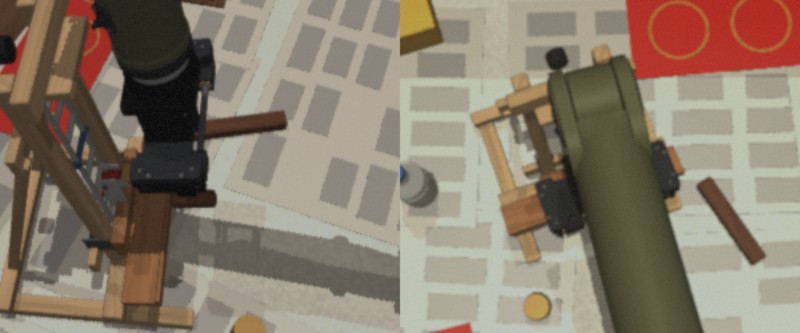

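The gripper hangs above the handle, in front of the posts and clear of everything. I'll centre it and descend.

>>> step_arm(commands=[{"travel": [0.006,-0.01,0.0],"turn": [0,0,0]},{"travel": [0.006,-0.01,0.02],"turn": [0,0,0]},{"travel": [0.006,-0.01,0.04],"turn": [0,0,0]},{"travel": [0.006,-0.01,0.06],"turn": [0,0,0]},{"travel": [0.006,-0.01,0.075],"turn": [0,0,0]}])

```text
time: 2.5
position: [0.5586, 0.0123, 0.1434]
tool_rot: [3.046, 0.513, -0.321]
ft_force: [0.5, -0.2, -0.5]
grip_width: 1.0
grip_force: 0.0
```

>>> step_arm(commands=[{"travel": [0,0,0.008],"turn": [0,0,0]},{"travel": [0,0,0.016],"turn": [0,0,0]},{"travel": [0,0,0.023],"turn": [0,0,0]},{"travel": [0,0,0.023],"turn": [0,0,0]},{"travel": [0,0,0.023],"turn": [0,0,0]}])

```text
time: 3.0
position: [0.5551, 0.0109, 0.1223]
tool_rot: [3.046, 0.514, -0.319]
ft_force: [-0.3, 0.1, 0.6]
grip_width: 1.003
grip_force: 0.0
```

```bash
python3 -c "
from h import *
go(G-.005*u);s=ctrl.get_state();print(s['position'],s['ft_force'])
for n in('scene',): cv2.imwrite(f'pics/{n}2.png',ctrl.get_image(n)[:,:,::-1])
cv2.imwrite('pics/b2.png',cv2.resize(cv2.imread('pics/scene2.png')[170:350,220:460],(720,540)))"
```

```text
t 3.0 travel [0.0042 0.001  0.0013] turn [ 0.09 -0.06 -0.06]
[0.55507147 0.01088659 0.12227132] [-0.31072116  0.06350876  0.61496175]
```

View pics/b2.png

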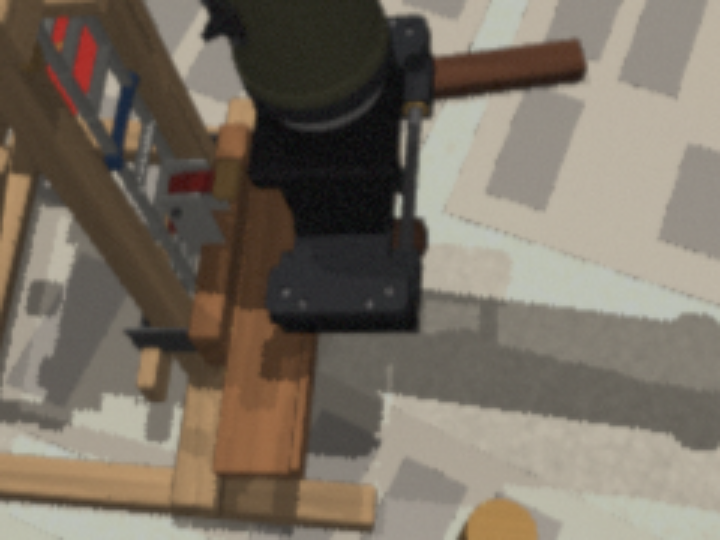

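The gripper straddles the handle, with the bar end just visible at about (425,235), and it touches nothing. I'll close it.

>>> step_arm(commands=[{"travel": [0,0,0],"turn": [0,0,0]},{"travel": [0,0,0],"turn": [0,0,0]},{"travel": [0,0,0],"turn": [0,0,0]},{"travel": [0,0,0],"turn": [0,0,0]},{"travel": [0,0,0],"turn": [0,0,0]}], gripper=0.0, force=15)

```text
time: 3.55
position: [0.5548, 0.0108, 0.122]
tool_rot: [3.046, 0.514, -0.32]
ft_force: [-0.2, -0.4, -1.0]
grip_width: 0.63
grip_force: 0.0
```

>>> step_arm(commands=[{"travel": [0,0,0],"turn": [0,0,0]},{"travel": [0,0,0],"turn": [0,0,0]},{"travel": [0,0,0],"turn": [0,0,0]},{"travel": [0,0,0],"turn": [0,0,0]},{"travel": [0,0,0],"turn": [0,0,0]}], force=40)

```text
time: 4.05
position: [0.5549, 0.0101, 0.1219]
tool_rot: [3.045, 0.513, -0.32]
ft_force: [0.9, -1.5, -0.1]
grip_width: 0.246
grip_force: 40.0
```

>>> step_arm(commands=[{"travel": [0,0,-0.002],"turn": [0,0,0]},{"travel": [0,0,-0.005],"turn": [0,0,0]},{"travel": [0,0,-0.008],"turn": [0,0,0]},{"travel": [0,0,-0.012],"turn": [0,0,0]},{"travel": [0,0,-0.016],"turn": [0,0,0]}])

```text
time: 4.55
position: [0.5581, 0.0112, 0.1377]
tool_rot: [3.045, 0.513, -0.32]
ft_force: [3.2, -4.6, -8.0]
grip_width: 0.246
grip_force: 40.0
```

```bash
cat >> h.py <<'E'
P0=np.array([.5549,.0101,.1219])
def st():
    s=ctrl.get_state();d=s["position"]-P0;f=s["ft_force"]
    print(s["time"],"up %.4f bx %.4f y %.4f"%(d@u,d@bx,d@E[:,1]),"F up %.1f bx %.1f y %.1f"%(f@u,f@bx,f@E[:,1]),"torque",s["torque"].round(2),s["grip_width"],s["grip_force"])
E
python3 -c "
from h import *
st()"
```

```text
4.55 up 0.0161 bx 0.0000 y 0.0000 F up -7.5 bx 3.2 y -5.3 torque [-0.6  -1.13  0.32] 0.2461465445373467 40.00565911643207
```

>>> step_arm(commands=[{"travel": [0.0003,0.0005,-0.005],"turn": [0,0,0]},{"travel": [0.0005,0.001,-0.01],"turn": [0,0,0]},{"travel": [0.0005,0.001,-0.015],"turn": [0,0,0]},{"travel": [0.0005,0.001,-0.02],"turn": [0,0,0]},{"travel": [0.0005,0.001,-0.025],"turn": [0,0,0]}])

```text
time: 5.05
position: [0.5631, 0.013, 0.1623]
tool_rot: [3.045, 0.514, -0.322]
ft_force: [-1.1, -2.5, -6.4]
grip_width: 0.249
grip_force: 40.0
```

```bash
python3 -c "
from h import *
st()"
```

```text
5.05 up 0.0413 bx 0.0001 y 0.0000 F up -6.7 bx -0.5 y -2.0 torque [-0.47 -0.38  0.15] 0.24946839538018137 40.00027080997825
```

>>> step_arm(commands=[{"travel": [0,0.0003,-0.006],"turn": [0,0,0]},{"travel": [0,0.0005,-0.012],"turn": [0,0,0]},{"travel": [0,0.0005,-0.018],"turn": [0,0,0]},{"travel": [0,0.0005,-0.024],"turn": [0,0,0]},{"travel": [0,0.0005,-0.03],"turn": [0,0,0]}])

```text
time: 5.55
position: [0.569, 0.0151, 0.1917]
tool_rot: [3.046, 0.515, -0.322]
ft_force: [-4.5, -0.0, -6.5]
grip_width: 0.249
grip_force: 40.0
```

>>> step_arm(commands=[{"travel": [0,0,-0.006],"turn": [0,0,0]},{"travel": [0,0,-0.012],"turn": [0,0,0]},{"travel": [0,0,-0.018],"turn": [0,0,0]},{"travel": [0,0,-0.024],"turn": [0,0,0]},{"travel": [0,0,-0.03],"turn": [0,0,0]}])

```text
time: 6.05
position: [0.5749, 0.0172, 0.221]
tool_rot: [3.046, 0.515, -0.322]
ft_force: [-5.2, 0.1, -6.6]
grip_width: 0.245
grip_force: 40.0
```

```bash
python3 -c "
from h import *
st()"
```

```text
6.05 up 0.1014 bx 0.0001 y 0.0001 F up -7.4 bx -3.4 y 1.8 torque [ 0.09  0.55 -0.  ] 0.2453143040574565 39.99992189928889
```

>>> step_arm(commands=[{"travel": [-0.0003,0,-0.006],"turn": [0,0,0]},{"travel": [-0.0005,0,-0.012],"turn": [0,0,0]},{"travel": [-0.0005,0,-0.018],"turn": [0,0,0]},{"travel": [-0.0005,0,-0.024],"turn": [0,0,0]},{"travel": [-0.0005,0,-0.027],"turn": [0,0,0]}])

```text
time: 6.55
position: [0.5803, 0.019, 0.2479]
tool_rot: [3.046, 0.515, -0.32]
ft_force: [-4.4, 1.1, -5.4]
grip_width: 0.248
grip_force: 40.0
```

>>> step_arm(commands=[{"travel": [0,0,0],"turn": [0,0,0]},{"travel": [0,0,0],"turn": [0,0,0]},{"travel": [0,0,0],"turn": [0,0,0]}])

```text
time: 6.85
position: [0.5803, 0.019, 0.2479]
tool_rot: [3.046, 0.515, -0.32]
ft_force: [-5.4, 1.0, -4.6]
grip_width: 0.253
grip_force: 40.0
```

```bash
python3 -c "
from h import *
st()
for n in('scene',): cv2.imwrite(f'pics/{n}3.png',ctrl.get_image(n)[:,:,::-1])
cv2.imwrite('pics/b3.png',cv2.resize(cv2.imread('pics/scene3.png')[100:300,180:420],(720,600),interpolation=2))"
```

```text
6.85 up 0.1288 bx 0.0001 y 0.0000 F up -5.4 bx -3.7 y 2.7 torque [ 0.44  0.66 -0.08] 0.25280109731753087 39.99892758205533
```

View pics/b3.png

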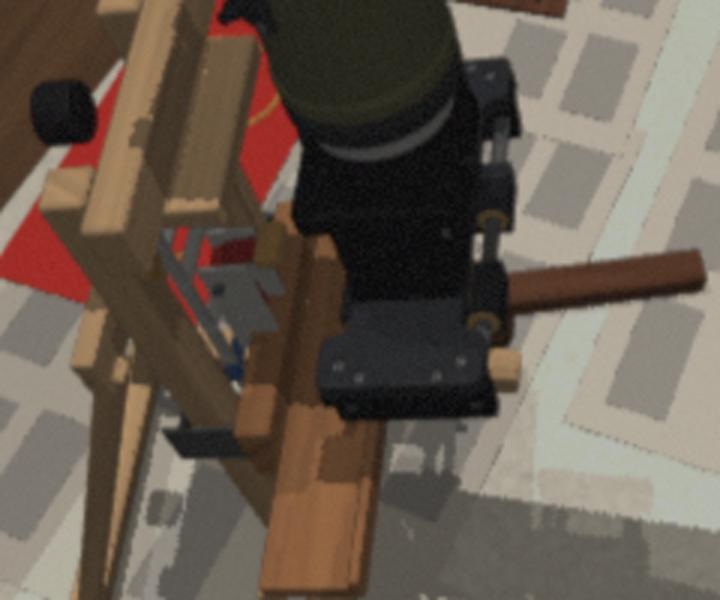

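The hook is above the blue rung, which shows at about (238,360), and the lift has settled at 0.129. I'll lower it gently.

>>> step_arm(commands=[{"travel": [-0.0005,0,0.001],"turn": [0,0,0]},{"travel": [-0.0005,-0.0005,0.003],"turn": [0,0,0]},{"travel": [-0.0005,-0.0005,0.005],"turn": [0,0,0]},{"travel": [-0.0005,-0.0005,0.007],"turn": [0,0,0]},{"travel": [-0.0005,-0.0005,0.009],"turn": [0,0,0]}])

```text
time: 7.4
position: [0.5783, 0.0183, 0.2383]
tool_rot: [3.046, 0.514, -0.318]
ft_force: [-1.6, 3.5, -4.9]
grip_width: 0.247
grip_force: 40.0
```

>>> step_arm(commands=[{"travel": [0,0,0.001],"turn": [0,0,0]},{"travel": [0,0,0.002],"turn": [0,0,0]},{"travel": [0,0,0.003],"turn": [0,0,0]}])

```text
time: 7.7
position: [0.5778, 0.0181, 0.2355]
tool_rot: [3.046, 0.514, -0.318]
ft_force: [-1.4, 2.5, -5.3]
grip_width: 0.245
grip_force: 40.0
```

```bash
python3 -c "
from h import *
st()"
```

```text
7.7 up 0.1161 bx 0.0000 y 0.0000 F up -5.2 bx 0.6 y 2.8 torque [ 0.77 -0.4  -0.01] 0.24534819388973622 40.00020238570869
```

>>> step_arm(commands=[{"travel": [0,0,0.001],"turn": [0,0,0]},{"travel": [0,-0.0003,0.002],"turn": [0,0,0]},{"travel": [0,-0.0003,0.003],"turn": [0,0,0]}])

```text
time: 8.0
position: [0.5773, 0.0179, 0.2331]
tool_rot: [3.046, 0.514, -0.317]
ft_force: [0.9, 3.0, -1.2]
grip_width: 0.249
grip_force: 40.0
```

>>> step_arm(commands=[{"travel": [0,0,0.0003],"turn": [0,0,0]},{"travel": [0,0,0.0005],"turn": [0,0,0]},{"travel": [0,0,0.0005],"turn": [0,0,0]}])

```text
time: 8.3
position: [0.5773, 0.0179, 0.2331]
tool_rot: [3.046, 0.513, -0.316]
ft_force: [1.3, 2.4, 1.1]
grip_width: 0.25
grip_force: 40.0
```

```bash
python3 -c "
from h import *
st()"
```

```text
8.3 up 0.1137 bx 0.0000 y 0.0000 F up 1.5 bx 1.8 y 1.9 torque [ 0.73 -0.65 -0.02] 0.24969323092924733 40.00353813171387
```

Seated at 0.1137, and the reading no longer carries the ledge's weight. Next I'll press.

>>> step_arm(commands=[{"travel": [0,0,0.0003],"turn": [0,0,0]},{"travel": [0,0,0.0006],"turn": [0,0,0]},{"travel": [0,0,0.0009],"turn": [0,0,0]},{"travel": [0,0,0.0012],"turn": [0,0,0]},{"travel": [0,0,0.0012],"turn": [0,0,0]}])

```text
time: 8.8
position: [0.5772, 0.0179, 0.2328]
tool_rot: [3.046, 0.513, -0.315]
ft_force: [1.3, 3.1, 6.7]
grip_width: 0.247
grip_force: 40.0
```

```bash
python3 -c "
from h import *
st()"
```

```text
8.8 up 0.1134 bx 0.0000 y 0.0001 F up 7.0 bx 0.8 y 2.5 torque [ 0.69 -0.35 -0.01] 0.24714026211146622 40.00569353811443
```

>>> step_arm(commands=[{"travel": [0,0,0.0003],"turn": [0,0,0]},{"travel": [0,0,0.0007],"turn": [0,0,0]},{"travel": [0,0,0.0007],"turn": [0,0,0]},{"travel": [0,0,0.0007],"turn": [0,0,0]},{"travel": [0,0,0.0007],"turn": [0,0,0]}])

```text
time: 9.3
position: [0.5772, 0.0179, 0.2328]
tool_rot: [3.045, 0.513, -0.314]
ft_force: [2.3, 3.4, 10.2]
grip_width: 0.248
grip_force: 40.0
```

```bash
python3 -c "
from h import *
st()"
```

```text
9.3 up 0.1134 bx 0.0000 y 0.0000 F up 10.7 bx 1.1 y 2.4 torque [ 0.62 -0.12 -0.02] 0.24847698477703878 40.00765004195273
```

The press reads 10.7 N and the ledge holds. I'll hold briefly, unload, then open.

>>> step_arm(commands=[{"travel": [0,0,0],"turn": [0,0,0]},{"travel": [0,0,0],"turn": [0,0,0]},{"travel": [0,0,0],"turn": [0,0,0]},{"travel": [0,0,0],"turn": [0,0,0]},{"travel": [0,0,0],"turn": [0,0,0]}])

```text
time: 9.8
position: [0.5772, 0.0179, 0.2328]
tool_rot: [3.045, 0.513, -0.314]
ft_force: [2.9, 2.8, 10.2]
grip_width: 0.25
grip_force: 40.0
```

>>> step_arm(commands=[{"travel": [0,0,-0.0006],"turn": [0,0,0]},{"travel": [0,-0.0003,-0.0012],"turn": [0,0,0]},{"travel": [0,-0.0005,-0.0019],"turn": [0,0,0]},{"travel": [0,-0.0005,-0.0019],"turn": [0,0,0]},{"travel": [0,-0.0005,-0.0019],"turn": [0,0,0]}])

```text
time: 10.3
position: [0.5772, 0.0179, 0.2329]
tool_rot: [3.045, 0.513, -0.316]
ft_force: [4.5, 2.1, 7.3]
grip_width: 0.246
grip_force: 40.0
```

```bash
python3 -c "
from h import *
st()"
```

```text
10.3 up 0.1135 bx 0.0000 y 0.0001 F up 8.1 bx 3.3 y 0.6 torque [ 0.44 -0.77  0.07] 0.24579648203558946 40.00828502699733
```

>>> step_arm(commands=[{"travel": [0.0003,0,-0.0004],"turn": [0,0,0]},{"travel": [0.0005,0,-0.0008],"turn": [0,0,0]},{"travel": [0.0005,0,-0.0012],"turn": [0,0,0]},{"travel": [0.0005,0,-0.0012],"turn": [0,0,0]},{"travel": [0.0005,0,-0.0012],"turn": [0,0,0]}])

```text
time: 10.8
position: [0.5773, 0.018, 0.233]
tool_rot: [3.045, 0.513, -0.32]
ft_force: [3.9, 0.5, 3.8]
grip_width: 0.248
grip_force: 40.0
```

```bash
python3 -c "
from h import *
st()"
```

```text
10.8 up 0.1136 bx 0.0000 y 0.0001 F up 4.5 bx 2.9 y -0.8 torque [ 0.14 -0.94  0.16] 0.24789254939406033 40.006209053099155
```

>>> step_arm(commands=[{"travel": [0.0003,0,-0.0004],"turn": [0,0,0]},{"travel": [0.0005,0,-0.0008],"turn": [0,0,0]},{"travel": [0.0005,0,-0.001],"turn": [0,0,0]},{"travel": [0.0005,0,-0.001],"turn": [0,0,0]},{"travel": [0.0005,0,-0.001],"turn": [0,0,0]}])

```text
time: 11.3
position: [0.5773, 0.018, 0.2332]
tool_rot: [3.045, 0.513, -0.323]
ft_force: [2.6, -2.5, -3.1]
grip_width: 0.243
grip_force: 40.0
```

```bash
python3 -c "
from h import *
st()"
```

```text
11.3 up 0.1138 bx 0.0000 y 0.0001 F up -2.7 bx 2.2 y -3.2 torque [-0.31 -0.82  0.23] 0.24255018064938472 40.00528964214027
```

>>> step_arm(commands=[{"travel": [0.0003,0.0005,0.0003],"turn": [0,0,0]},{"travel": [0.0003,0.0005,0.0003],"turn": [0,0,0]},{"travel": [0.0003,0.0005,0.0003],"turn": [0,0,0]}], force=10)

```text
time: 11.6
position: [0.5773, 0.018, 0.2332]
tool_rot: [3.045, 0.513, -0.324]
ft_force: [-1.1, -1.7, -2.9]
grip_width: 0.254
grip_force: 10.0
```

>>> step_arm(commands=[{"travel": [0,0,0],"turn": [0,0,0]},{"travel": [0,0,0],"turn": [0,0,0]},{"travel": [0,0,0],"turn": [0,0,0]},{"travel": [0,0,0],"turn": [0,0,0]},{"travel": [0,0,0],"turn": [0,0,0]}], gripper=1.0)

```text
time: 12.1
position: [0.5782, 0.0186, 0.2339]
tool_rot: [3.046, 0.514, -0.319]
ft_force: [0.4, 0.6, 0.2]
grip_width: 0.619
grip_force: 0.0
```

>>> step_arm(commands=[{"travel": [0,0,0],"turn": [0,0,0]},{"travel": [0,0,0],"turn": [0,0,0]},{"travel": [0,0,0],"turn": [0,0,0]},{"travel": [0,0,0],"turn": [0,0,0]},{"travel": [0,0,0],"turn": [0,0,0]}])

```text
time: 12.6
position: [0.5781, 0.0184, 0.2336]
tool_rot: [3.046, 0.514, -0.32]
ft_force: [-0.5, 0.5, -0.1]
grip_width: 0.983
grip_force: 0.0
```

Free. I'll retreat up along the posts' direction, then forward toward the robot.

>>> step_arm(commands=[{"travel": [0,0,-0.015],"turn": [0,0,0]},{"travel": [0,0,-0.035],"turn": [0,0,0]},{"travel": [0,0,-0.055],"turn": [0,0,0]},{"travel": [0,0,-0.075],"turn": [0,0,0]},{"travel": [0,0,-0.09],"turn": [0,0,0]}])

```text
time: 13.1
position: [0.5965, 0.025, 0.3243]
tool_rot: [3.046, 0.514, -0.316]
ft_force: [1.0, 0.3, -0.4]
grip_width: 0.997
grip_force: 0.0
```

>>> step_arm(commands=[{"travel": [-0.03,0.03,0],"turn": [0,0,0]},{"travel": [-0.06,0.07,0],"turn": [0,0,0]},{"travel": [-0.09,0.11,0],"turn": [0,0,0]},{"travel": [-0.09,0.15,0],"turn": [0,0,0]},{"travel": [-0.09,0.19,0],"turn": [0,0,0]}])

```text
time: 13.6
position: [0.5749, -0.1858, 0.3432]
tool_rot: [3.045, 0.511, -0.316]
ft_force: [0.5, 0.4, 0.3]
grip_width: 0.998
grip_force: 0.0
```

>>> step_arm(commands=[{"travel": [0,0.04,0],"turn": [0,0,0]},{"travel": [0,0.08,0],"turn": [0,0,0]},{"travel": [0,0.11,0],"turn": [0,0,0]},{"travel": [0,0.11,0],"turn": [0,0,0]},{"travel": [0,0.11,0],"turn": [0,0,0]}])

```text
time: 14.1
position: [0.6112, -0.2879, 0.3411]
tool_rot: [3.047, 0.512, -0.32]
ft_force: [0.2, -0.2, 0.9]
grip_width: 1.001
grip_force: 0.0
```

```bash
python3 -c "
from h import *
st()
for n in('scene','top'): cv2.imwrite(f'pics/{n}4.png',ctrl.get_image(n)[:,:,::-1])
a=[cv2.imread('pics/scene4.png')[100:400,190:490],cv2.imread('pics/top4.png')[60:360,160:460]]
cv2.imwrite('pics/b4.png',cv2.resize(np.hstack(a),(800,400),interpolation=2))
print(ctrl.get_state()['qd'].round(3))"
```

```text
14.1 up 0.2050 bx -0.0895 y -0.2999 F up 0.9 bx -0.1 y -0.3 torque [ 0.16 -0.2  -0.05] 1.00139366222232 0.0
[-0.005 -0.011 -0.004  0.009  0.006 -0.004  0.002]
```

View pics/b4.png

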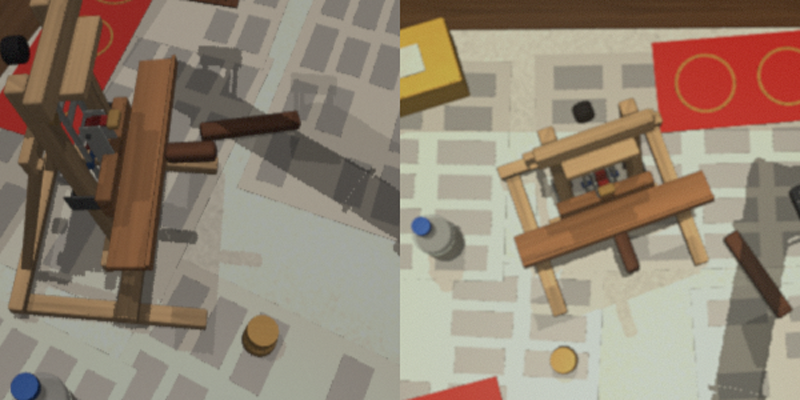

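The ledge stays raised, with the handle end at (351,212) in scene and (334,261) in top. The blue rung sits at the hook's nose, and the bottle, jar and paperweight are unmoved. One numeric check, then I'll hand in.

```bash
python3 -c "
from h import *
X=tri([(351,212.6)],[(334,261)])[0];print((X-[.5309,.0028,.1349])@u)
for n in('scene','top'):
    p=P(n)@[*(np.array([.5309,.0028,.1349])+.1137*u),1];print(n,p[:2]/p[2])"
```

```text
scene res [[-1.5, -0.4]]
top res [[0.1, 0.6]]
0.11677273609932284
scene [350.55118153 212.66081396]
top [334.92598905 262.3980109 ]
```

```bash
python3 -c "
from bench import ctrl
print(ctrl.close_job())"
```

```text
the job is handed in; nothing more can be done
None
```

The hook sits on the blue rung (ledge at about 0.114 m), held under a press of about 10 N, and stayed put after release; the arm is clear of everything and the job was handed in at about 14 s.

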